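# Lock a plaster block in the carving jig

## Robot

A 6-joint arm with a two-finger parallel gripper is mounted at the origin on a cart in front of the work surface, level with it; the furniture and walls round the work are solid. World frame = base frame: x ahead of the robot, y to its left, z up, the work surface at z = 0. Lengths are in m, angles in rad, forces in N, time in s.
With the tool pointing down it reaches from about 0.275 to 0.825 m from the base axis. Payload 4.9 kg.
Tool frame: the origin (TCP) lies on the front face of the gripper's body, between the roots of the fingers; the fingertips stand 73 mm ahead of it and the grasp point (between the pads) lies 54 mm ahead of it; z points along the fingers, y is the direction in which the jaws open and shut (so a half turn about z gives the same grasp; the last joint's range is limited). The gripper opens to 85 mm and grips with 20 to 120 N. Pads are 22 mm wide; open, the fingers measure 114 mm over their backs; the gripper's body (76 mm by 85 mm) begins 54 mm behind the grasp point. The pads swing forward as they close: fully open they stand 13 mm farther back than shut.
Start: joints at [1.035, 0.326, -0.193, 1.052, 0, 1.437], TCP at [0.215, 0.506, 0.304] pointing down, gripper open.
Joint ranges: [-2.65, 2.65], [-0.97, 1.79], [-1.3, 1.35], [-1.93, 2.1], [-1.47, 1.37], [-3.14, 3.14]. Speed limits (rad/s): [2.57, 2.57, 3.14, 3.14, 3.14, 3.14].

## Interface

Orientations are given as a unit quaternion [x, y, z, w].
In Python, from rig import sense, viewer, workorder, search_frame gives the robot as it stands.
- The arm moves only by the tool step_arm, never from a script. Its argument "deltas" is a list that holds one entry, the list of rows, each a list of 6 numbers: the shift along the world's x, y, z scaled (see below), then the turn, a rotation vector about the world's x, y, z scaled (see below). In form: [[[tx, ty, tz, rx, ry, rz], ...]]. A call has exactly 10 rows; each row shifts and turns the commanded pose from where the row before left it; what a row does not reach is not made up. The controller multiplies each number of a shift by 0.03 m and each number of a turn by 0.08 rad. A row lasts 1/12 s, in which the tool goes at most 41.7 mm and 7.16 degrees, less where a joint would pass 70% of its speed; a pose out of reach is approached as far as the arm can. A call with a number of a shift or a turn outside -1 to 1 is refused whole. A call with a gripper value outside its range is refused whole. "hand" is the opening, from 0 (shut) to 1 (fully open), set as the call begins (left out, the last holds). The fingers move at their own pace and stop on an object; the grip force is fixed at half the most. Time passes only in rows, so rows that do not move let the fingers close, or fill a call up. It gives the time, the measured TCP pose, the force and the opening at its end, in the units of the state.
- sense(): the state, without advancing time (a new reading comes with each control period).
- viewer.get_image(name): name is "scene" or "top" or "wrist"; returns a dict with "frame" (384x512x3 uint8, red, green, blue), "vfov" (degrees; the focal length in pixels is half the picture's height over the tangent of half this angle, whatever the lens; pixels are square), "cx", "cy" (the principal point, pixels), "extrinsics" (4x4, takes a point from world to camera coordinates). Camera axes: x right, y down, z forward; pixel columns grow to the right and rows downward; lengths in m; the calibration is good to about 2 mm. The wrist camera is an equidistant fisheye: a pixel r from the principal point sees the ray r / f radians off the axis. A picture is of the moment at which its call begins. There is no depth.
- workorder.close_job(): hands the job in, once; it reports no verdict.
Trained networks look in a picture, given as the dict that the camera call returned (one of the last four; its "shot" number tells which), for a name from the list of things; names that differ only in an ending like _2 or _b are one class to them, and where a whole thing is asked for, a point or a joint stands for the part that bears it (a point fixed in the world has none). Each returns a list of dicts, best first, with "score" (0 to 1); they miss things now and then, are a little off and sometimes report something else, mostly with a low value. They report only what shows in the picture. A call takes as long as a camera call. They do not tell look-alikes from the thing itself.
- search_frame(name, picture): "bbox" ([left, top, right, bottom] in pixels, round what is visible of it).
The state is a dict: "t": time; "joint_pos": joint angles; "dq": joint speeds; "tau": joint torques, N m; "eef_pos": TCP position; "ee_rot": TCP orientation; "ft_force": force on the tool from outside, world axes, zero at the start; "moment": the same for the moment, N m; "gripper_width": finger opening in m.
Only numpy, scipy, OpenCV 4.12 (cv2) and the standard library are available. Lean on these libraries where they do the work, as an engineer would, in place of code of your own. Each camera call takes 0.05 s, during which the arm holds its last target.

## Task

Push the white plaster block fully home against the back fence of the carving jig, then slide the jig's lever by its upright knob past its first detent to the second stop, so that its keeper arm locks in front of the block. Only push with the fingers: do not grip or lift the block or the knob, and do not disturb the other things on the bench. Finish clear of everything.

Things in the scene. Friction and masses are not known exactly. Their poses are not given: they have to be found in the camera images.
- jig: Carving jig, fixed on the bench. Origin on the bench top, under its base plate (x -75..75, y -100..60, top z 10; mm, jig frame). x points along the channel to the back fence (about away from the robot), y left, z up. Guide rails x -70..60, inner faces y +-38.5, 8 thick, tops z 23. Back fence across the channel: face at x 60, top z 43.
- lever_pivot (a point): Vertical pivot axis of the jig's V-shaped steel lever, beside the right rail, at x 4, y -72 in the jig's frame (this point at z 34; jig's axes). The handle arm (80 to the knob's axis) and the short keeper arm (50) lie at z 28..39 mm, above the rails. Locked, the keeper arm lies across the channel, 2 mm in front of a block that is home.
- block_center (a point): Centre (half-way up) of the loose white plaster block, 48 along x, 71 along y, 42 mm high, 0.18 to 0.31 kg. It stands on the jig's plate in the channel, its axes about those of the jig, at the start 36 to 66 mm short of the fence. Home, its centre is at x 36 in the jig's frame (24 mm from the fence face).
- lever_knob (a point): On the axis of the lever's upright black knob, half-way up it (z 58 in the jig's frame): a round post 16 mm in diameter, free to be pushed from the side between z 41 and 75, top at z 79. It swings on a circle of 80 mm radius about the pivot: in the jig's frame at x -65, y -112 when open, x -76, y -72 at the first detent, x -65, y -32 at the second stop.
- lock_lever (a joint): Lever angle in rad, growing clockwise seen from above (the knob goes left, ending before the channel): 0 open (start), 0.524 first detent, 1.047 second stop (travel ends at 1.06). Spring detents hold it at these three positions and draw it to the nearest one; pushing it out of one takes about 5 to 7 N at the knob.
There are look-alikes about, which are no part of the job. Leave any turquoise look-alike of the part that bears block_center alone.

How it is judged:
By the outcome, as a careful person would: the job done as asked, in the order asked, and still so for the second after the job is handed in, with the robot touching nothing.
It also fails if it takes over 51 s, if anything falls off the work surface, if the arm or the gripper's body presses on something with over 40 N, if the wrist force passes 120 N, or if a joint passes its speed limit or range.

## Working session

There is one attempt and no reset: what is moved stays moved. The work goes in short steps, Python scripts to look and compute and a tool call to move; the robot and the scene stay as the last step left them, time stands still between calls to the robot, and variables do not carry over. Pictures are saved under pics/ and viewed, and the job is handed in when it is done.

Besides the shell and the picture viewer there is one more tool, called as name([rows], argument=value, ...), one row to a line, values as JSON. step_arm: Moves the arm, as the interface text tells. Shifts and turns lie within -1 to 1; 1 stands for 0.03 m of shift or 0.08 rad of turn. Its arguments: {"type":"object","properties":{"deltas":{"type":"array","items":{"type":"array","items":{"type":"array","items":{"type":"number","minimum":-1,"maximum":1}}}},"hand":{"type":"number"}},"required":["deltas"]}

```bash
ls; mkdir -p pics
cat > h.py <<'E'
import numpy as np, cv2
from rig import sense, viewer, workorder, search_frame
E
python3 - <<'E'
from h import *
print(sense())
for n in ["scene","top","wrist"]:
    p=viewer.get_image(n)
    cv2.imwrite(f"pics/{n}0.png",p["frame"][:,:,::-1])
    np.savez(f"pics/{n}0.npz",**{k:v for k,v in p.items()})
    print(n,p["vfov"],p["cx"],p["cy"],p["extrinsics"].round(3).tolist())
    for t in ["jig","block_center","lever_knob","lock_lever","lever_pivot"]:
        try: print(t,[(np.round(d["bbox"]).tolist(),round(d["score"],2)) for d in search_frame(t,p)])
        except Exception as e: print(t,e)
E
```

```text
pics
{'t': 0.0, 'joint_pos': array([ 1.03478805e+00,  3.26964184e-01, -1.93564421e-01,  1.05199986e+00,
       -2.80902394e-06,  1.43658448e+00]), 'dq': array([-6.31976035e-04,  3.98043746e-04,  2.06296754e-03,  8.32234177e-05,
       -8.68180007e-04, -8.53277630e-04]), 'tau': array([ 1.44202710e-03, -4.43397939e+01,  2.62439024e+01,  1.54961273e-02,
       -1.29510458e-04, -9.70698807e-06]), 'eef_pos': array([0.21485513, 0.50581125, 0.30309806]), 'ee_rot': array([ 1.99549483e-01,  9.79887368e-01, -8.18356488e-04, -2.83500920e-04]), 'ft_force': array([ 0.92013136,  0.77297378, -0.51789058]), 'moment': array([-0.00476023, -0.00193607, -0.0148016 ]), 'gripper_width': 0.08537435641145633}
scene 46.73979678980761 253.31638437912264 189.60495459547764 [[0.864, -0.503, 0.024, -0.441], [-0.26, -0.485, -0.835, 0.272], [0.432, 0.715, -0.549, 0.531], [0.0, 0.0, 0.0, 1.0]]
jig [([234.0, 190.0, 342.0, 265.0], 0.8)]
block_center [([261.0, 195.0, 295.0, 234.0], 0.9), ([197.0, 151.0, 236.0, 182.0], 0.84), ([238.0, 185.0, 342.0, 266.0], 0.44)]
lever_knob [([267.0, 225.0, 310.0, 264.0], 0.87)]
lock_lever [([268.0, 228.0, 308.0, 262.0], 0.67)]
lever_pivot [([237.0, 187.0, 340.0, 263.0], 0.68)]
top 50.54882962575639 250.27317616837064 195.33030861451863 [[-0.0, -0.999, -0.036, 0.157], [-0.994, 0.004, -0.108, 0.59], [0.108, 0.035, -0.994, 0.858], [0.0, 0.0, 0.0, 1.0]]
jig [([254.0, 144.0, 336.0, 224.0], 0.57)]
block_center [([167.0, 175.0, 196.0, 210.0], 0.84), ([269.0, 174.0, 302.0, 201.0], 0.72)]
lever_knob [([303.0, 179.0, 335.0, 221.0], 0.78)]
lock_lever [([299.0, 178.0, 336.0, 223.0], 0.7)]
lever_pivot [([254.0, 143.0, 332.0, 221.0], 0.6)]
wrist 65.70646984690485 249.3931688834137 193.59544898639487 [[0.39, 0.921, 0.001, -0.551], [0.882, -0.374, 0.286, -0.038], [0.264, -0.111, -0.958, 0.378], [0.0, 0.0, 0.0, 1.0]]
jig []
block_center []
lever_knob []
lock_lever []
lever_pivot []
```

Run:
```python
import cv2
a=cv2.imread("pics/scene0.png");b=cv2.imread("pics/top0.png")
cv2.imwrite("pics/s0c.png",cv2.resize(a[130:290,150:370],(800,582),interpolation=cv2.INTER_CUBIC))
cv2.imwrite("pics/t0c.png",cv2.resize(b[120:260,150:350],(800,560),interpolation=cv2.INTER_CUBIC))
```

```text
(no output)
```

View pics/scene0.png

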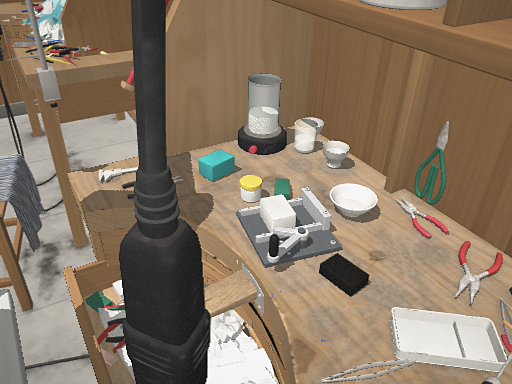

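View pics/top0.png

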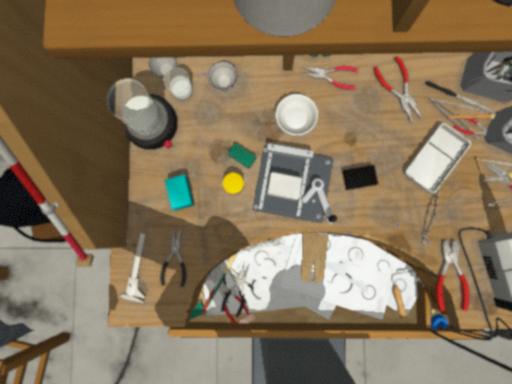

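View pics/s0c.png

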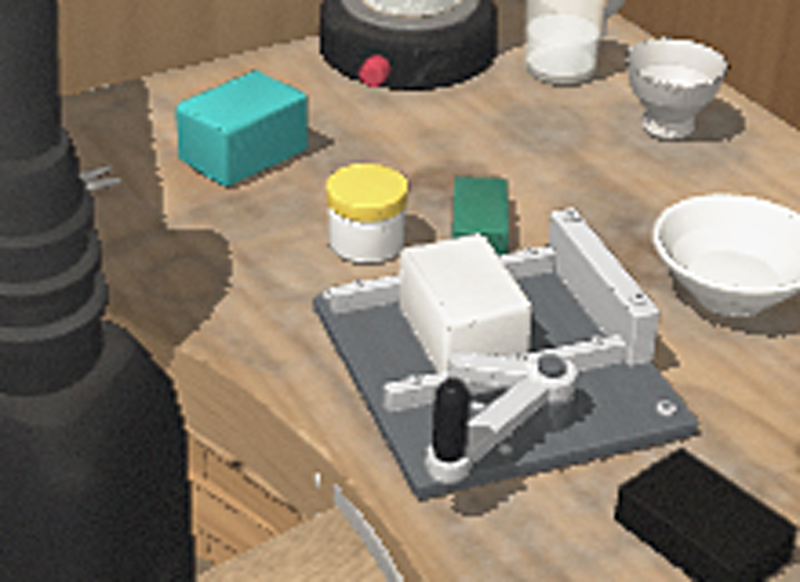

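View pics/t0c.png

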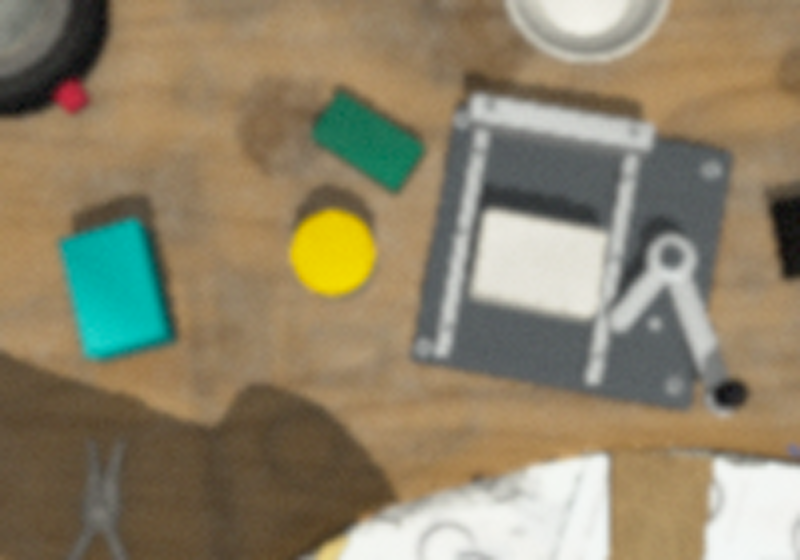

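The scene shows the jig with the white block at about px (278,214). In the top view the jig is at (293,182), the block at (284,186) and the knob at (332,218).

Things that could be mistaken for the block:
- White plaster block: scene (278,214), top (284,186). It stands in the jig channel, so I choose this one.
- Turquoise block: scene (216,166), top (179,192). Leave it alone.
- Green piece at top (241,154) and black piece at top (360,177). Neither is part of the job.

The only black post on the lever is the knob. Both close crops confirm these choices.

```bash
cat >> h.py <<'E'
def load(n): return dict(np.load(f"pics/{n}.npz"))
def proj(p,P):
    E=p["extrinsics"];q=np.atleast_2d(P)@E[:3,:3].T+E[:3,3]
    f=192/np.tan(np.radians(p["vfov"])/2)
    if p.get("fish"):
        r=np.hypot(q[:,0],q[:,1]);th=np.arctan2(r,q[:,2]);s=f*th/np.maximum(r,1e-9)
        return np.c_[p["cx"]+q[:,0]*s,p["cy"]+q[:,1]*s]
    return np.c_[p["cx"]+f*q[:,0]/q[:,2],p["cy"]+f*q[:,1]/q[:,2]]
def j2w(v,J):
    J=np.atleast_2d(J)/1000.;c,s=np.cos(v[2]),np.sin(v[2])
    return np.c_[v[0]+c*J[:,0]-s*J[:,1],v[1]+s*J[:,0]+c*J[:,1],J[:,2]]
E
cat > fit.py <<'E'
from h import *
from scipy.optimize import least_squares
T=load("top0");S=load("scene0")
to=[((413,358),(-75,60,10)),((690,408),(-75,-100,10)),((732,155),(75,-100,10)),((670,255),(4,-72,41)),((730,392),(-65,-112,79)),((442,356),(-70,42.5,23)),((594,382),(-70,-42.5,23))]
so=[((315,303),(-75,60,10)),((418,490),(-75,-100,10)),((697,430),(75,-100,10)),((552,362),(4,-72,41)),((452,382),(-65,-112,79)),((333,290),(-70,42.5,23)),((390,385),(-70,-42.5,23))]
tp=np.array([a for a,_ in to])/4+[150,120]; sp=np.array([a for a,_ in so])/(800/220)+[150,130]
tj=np.array([b for _,b in to]);sj=np.array([b for _,b in so])
# block: x center bx (jig), y by, yaw; corners of top z=52
tb=np.array([(483,207),(610,228),(598,320),(472,300)])/4+[150,120]
def blk(b):
    c,s=np.cos(b[2]),np.sin(b[2])
    P=np.array([(24,35.5),(24,-35.5),(-24,-35.5),(-24,35.5)])
    return np.c_[b[0]+c*P[:,0]-s*P[:,1],b[1]+s*P[:,0]+c*P[:,1],np.full(4,52)]
sb=np.array([(480,235),(530,305),(447,345-10),(402,255)])/(800/220)+[150,130]
def res(v):
    w=v[:3]; b=[v[3]*1000,v[4]*1000,v[5]]
    return np.r_[(proj(T,j2w(w,tj))-tp).ravel(),(proj(S,j2w(w,sj))-sp).ravel(),(proj(T,j2w(w,blk(b)))-tb).ravel(),(proj(S,j2w(w,blk(b)))-sb).ravel()]
r=least_squares(res,[.6,-.06,-.15,-.02,0,0],x_scale=[.01,.01,.1,.01,.01,.1],loss="soft_l1")
print(r.x.round(4)); print(res(r.x).reshape(-1,2).round(1).tolist())
for n,J in [("block",(r.x[3]*1000,r.x[4]*1000,31)),("home",(36,0,31)),("knob0",(-65,-112,58)),("knob2",(-65,-32,58)),("piv",(4,-72,34))]: print(n,j2w(r.x[:3],J).round(4))
E
python3 fit.py
```

```text
[ 0.6236  0.0808 -0.1906 -0.0148 -0.0038  0.0245]
[[-1.7, 0.0], [-0.4, 0.9], [0.4, -1.0], [0.0, 0.4], [0.8, -0.1], [-1.0, -0.6], [-1.1, 0.0], [-0.3, -1.9], [-0.2, -0.0], [1.5, -1.3], [0.2, 2.1], [0.6, 1.2], [-0.0, 0.9], [-0.9, 1.6], [-0.0, 1.0], [0.8, 0.9], [0.4, -0.2], [-0.8, -0.5], [-0.1, -0.3], [2.1, 1.3], [0.4, -1.8], [-1.8, -1.3]]
block [[0.6084 0.0799 0.031 ]]
home [[0.659  0.0739 0.031 ]]
knob0 [[ 0.5386 -0.0169  0.058 ]]
knob2 [[0.5538 0.0616 0.058 ]]
piv [[0.6139 0.0093 0.034 ]]
```

step_arm([
  [[0.475,-0.677,0,0,0,0.132],[0.475,-0.677,0,0,0,0.132],[0.475,-0.677,0,0,0,0.132],[0.475,-0.677,0,0,0,0.132],[0.475,-0.677,0,0,0,0.132],[0.475,-0.677,0,0,0,0.132],[0.475,-0.677,0,0,0,0.132],[0.475,-0.677,0,0,0,0.132],[0.475,-0.677,0,0,0,0.132],[0.475,-0.677,0,0,0,0.132]],
], hand=0)

```text
t: 1.73
eef_pos: [0.3581, 0.3021, 0.304]
ee_rot: [0.147, 0.989, 0.0, 0.0]
ft_force: [0.7, -0.1, -0.7]
gripper_width: -0.0002
```

step_arm([
  [[0.475,-0.677,0,0,0,0.132],[0.475,-0.677,0,0,0,0.132],[0.475,-0.677,0,0,0,0.132],[0.475,-0.677,0,0,0,0.132],[0.475,-0.677,0,0,0,0.132],[0.475,-0.677,0,0,0,0.132],[0.475,-0.677,0,0,0,0.132],[0.475,-0.677,0,0,0,0.132],[0.475,-0.677,0,0,0,0.132],[0.475,-0.677,0,0,0,0.132]],
])

```text
t: 2.57
eef_pos: [0.5007, 0.0989, 0.304]
ee_rot: [0.095, 0.995, 0.0, 0.0]
ft_force: [0.8, 0.7, 0.1]
gripper_width: -0.0003
```

```bash
cat > snap.py <<'E'
from h import *
import sys
k=sys.argv[1]
s=sense();print("t",round(s["t"],2),s["eef_pos"].round(4),s["ee_rot"].round(3),s["ft_force"].round(1),round(s["gripper_width"],4), s["joint_pos"].round(2))
for n in sys.argv[2:]:
    p=viewer.get_image(n); cv2.imwrite(f"pics/{n}{k}.png",p["frame"][:,:,::-1]); np.savez(f"pics/{n}{k}.npz",fish=(n=="wrist"),**p)
    for t in ["block_center","lever_knob","jig"]: print(n,t,[(np.round(d["bbox"]).tolist(),round(d["score"],2)) for d in search_frame(t,p)])
E
python3 snap.py 1 wrist top
```

```text
t 2.57 [0.5007 0.0989 0.304 ] [0.095 0.995 0.    0.   ] [0.8 0.7 0.1] -0.0003 [ 0.05  0.25 -0.29  1.02  0.    0.24]
wrist block_center [([228.0, 230.0, 282.0, 258.0], 0.91), ([389.0, 181.0, 439.0, 240.0], 0.78)]
wrist lever_knob [([150.0, 208.0, 221.0, 273.0], 0.94)]
wrist jig [([152.0, 203.0, 299.0, 311.0], 0.61)]
top block_center [([165.0, 171.0, 195.0, 212.0], 0.91)]
top lever_knob [([263.0, 143.0, 331.0, 168.0], 0.15)]
top jig [([261.0, 144.0, 332.0, 167.0], 0.65)]
```

View pics/wrist1.png

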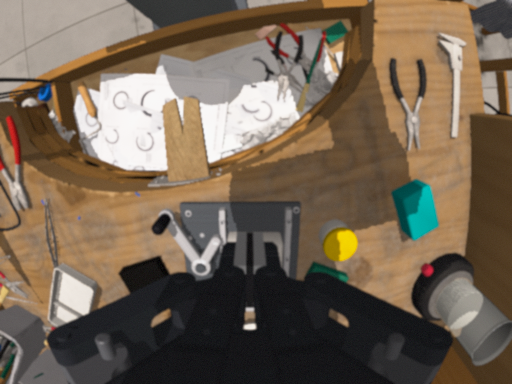

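The wrist view looks back toward the robot. It shows the near plate edge from (183,203) to (299,203), the knob at about (161,224) and the pivot at about (202,265). I'll overlay my fitted model on it.

Run:
```python
from h import *
W=load("wrist1");v=[.6236,.0808,-.1906]
J=[(-75,60,10),(-75,-100,10),(75,-100,10),(4,-72,41),(-65,-112,79),(-70,42.5,23),(-70,-42.5,23),(-39,32,52),(-39,-39,52)]
q=proj(W,j2w(v,J));print(q.round(1).tolist())
im=cv2.imread("pics/wrist1.png");s=6
c=cv2.resize(im[190:285,140:315-42],None,fx=s,fy=s,interpolation=cv2.INTER_CUBIC)
c=cv2.resize(im[190:285,140:310],(800,447),interpolation=cv2.INTER_CUBIC);s=800/170
for a in q: cv2.circle(c,(int((a[0]-140+.5)*s),int((a[1]-190+.5)*s)),4,(0,0,255),1)
cv2.imwrite("pics/w1c.png",c)
```

```text
[[299.0, 203.0], [176.8, 202.8], [186.3, 296.3], [197.6, 267.7], [153.5, 230.6], [286.8, 210.1], [219.2, 210.0], [279.8, 242.5], [220.7, 242.4]]
```

View pics/w1c.png

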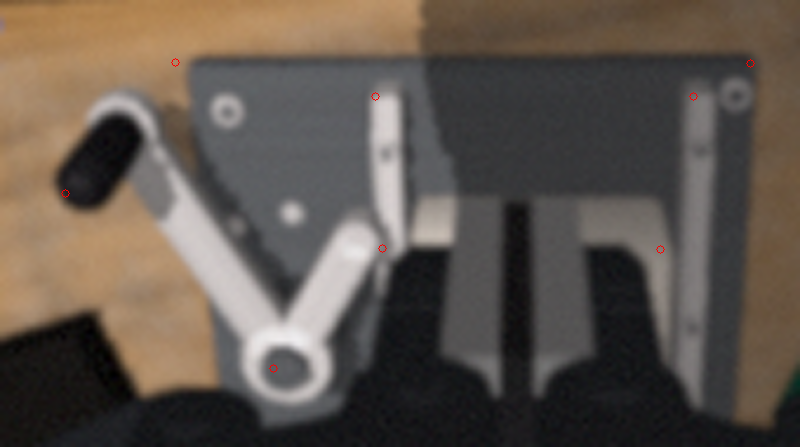

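```bash
cat >> fit.py <<'E'
W=load("wrist1")
wo=[((752,60),(-75,60,10)),((192,60),(-75,-100,10)),((286,366),(4,-72,41)),((82,188),(-65,-112,79)),((697,86),(-70,42.5,23)),((386,88),(-70,-42.5,23))]
wp=np.array([a for a,_ in wo])/(800/170)+[140,190]-.4;wj=np.array([b for _,b in wo])
r2=least_squares(lambda v:np.r_[res(v),(proj(W,j2w(v[:3],wj))-wp).ravel()],r.x,x_scale=[.01,.01,.1,.01,.01,.1],loss="soft_l1")
print(r2.x.round(4),(proj(W,j2w(r2.x[:3],wj))-wp).round(1).tolist())
r3=least_squares(lambda v:(proj(W,j2w(v[:3],wj))-wp).ravel(),r.x[:3],x_scale=[.01,.01,.1],loss="soft_l1");print(r3.x.round(4),(proj(W,j2w(r3.x[:3],wj))-wp).round(1).tolist())
E
python3 fit.py | tail -2
```

```text
[ 0.6233  0.0824 -0.189  -0.0142 -0.0053  0.0229] [[0.7, 0.2], [-2.6, 0.1], [-1.6, 0.1], [-2.4, 0.7], [0.2, 1.7], [-1.3, 1.4]]
[ 0.6226  0.0846 -0.1835] [[2.0, -0.9], [-1.5, -0.3], [-0.1, -0.4], [-1.1, 0.3], [1.6, 0.7], [-0.0, 0.7]]
```

step_arm([
  [[0.151,-0.011,-0.7,0,0,0],[0.151,-0.011,-0.7,0,0,0],[0.151,-0.011,-0.7,0,0,0],[0.151,-0.011,-0.7,0,0,0],[0.151,-0.011,-0.7,0,0,0],[0.151,-0.011,-0.7,0,0,0],[0.151,-0.011,-0.7,0,0,0],[0.151,-0.011,-0.7,0,0,0],[0.151,-0.011,-0.7,0,0,0],[0.151,-0.011,-0.733,0,0,0]],
])

```text
t: 3.8
eef_pos: [0.5454, 0.0977, 0.0923]
ee_rot: [0.094, 0.996, 0.0, 0.0]
ft_force: [0.1, 0.1, -0.3]
gripper_width: -0.0003
```

```bash
python3 snap.py 2 wrist scene
```

```text
t 3.8 [0.5454 0.0977 0.0923] [0.094 0.996 0.    0.   ] [ 0.1  0.1 -0.3] -0.0003 [ 0.04  0.56 -0.43  0.57  0.    0.23]
wrist block_center [([496.0, 208.0, 511.0, 286.0], 0.63), ([245.0, 308.0, 257.0, 332.0], 0.51)]
wrist lever_knob [([7.0, 255.0, 170.0, 327.0], 0.97)]
wrist jig [([13.0, 240.0, 349.0, 320.0], 0.87)]
scene block_center [([259.0, 193.0, 294.0, 235.0], 0.94), ([199.0, 152.0, 227.0, 181.0], 0.78)]
scene lever_knob [([266.0, 224.0, 310.0, 263.0], 0.78)]
scene jig [([243.0, 189.0, 343.0, 266.0], 0.61)]
```

View pics/wrist2.png

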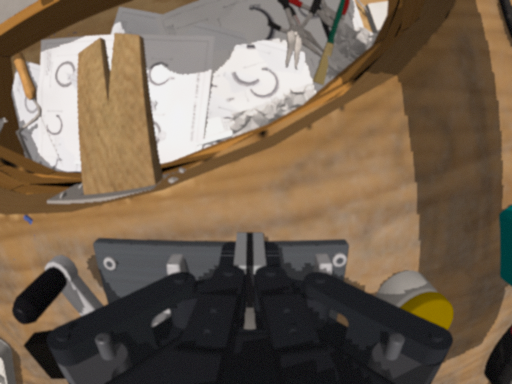

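View pics/scene2.png

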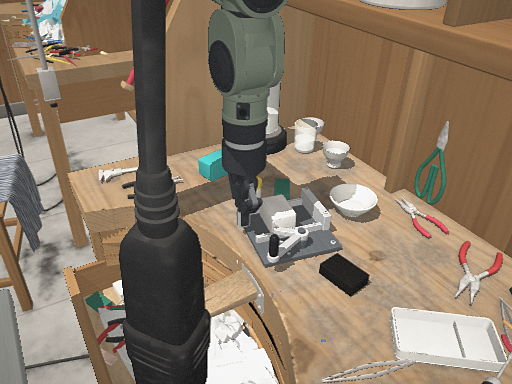

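step_arm([
  [[0.163,-0.031,0,0,0,0],[0.163,-0.031,0,0,0,0],[0.163,-0.031,0,0,0,0],[0.163,-0.031,0,0,0,0],[0.131,-0.025,0,0,0,0],[0.131,-0.025,0,0,0,0],[0.131,-0.025,0,0,0,0],[0.131,-0.025,0,0,0,0],[0.131,-0.025,0,0,0,0],[0.131,-0.025,0,0,0,0]],
])

```text
t: 5.03
eef_pos: [0.5884, 0.0885, 0.0926]
ee_rot: [0.095, 0.995, -0.0, -0.001]
ft_force: [-0.9, 0.3, -0.2]
gripper_width: 0.0002
```

step_arm([
  [[0.1,-0.019,0,0,0,0],[0.1,-0.019,0,0,0,0],[0.1,-0.019,0,0,0,0],[0.1,-0.019,0,0,0,0],[0.1,-0.019,0,0,0,0],[0.1,-0.019,0,0,0,0],[0.1,-0.019,0,0,0,0],[0.1,-0.019,0,0,0,0],[0,0,0,0,0,0],[0,0,0,0,0,0]],
])

```text
t: 5.87
eef_pos: [0.6131, 0.0838, 0.0931]
ee_rot: [0.095, 0.995, 0.0, 0.001]
ft_force: [-0.1, 0.4, -0.9]
gripper_width: 0.0
```

```bash
python3 snap.py 3 scene
```

```text
t 5.87 [0.6131 0.0838 0.0931] [0.095 0.995 0.    0.001] [-0.1  0.4 -0.9] 0.0 [ 0.02  0.65 -0.25  0.67 -0.    0.21]
scene block_center [([200.0, 150.0, 236.0, 179.0], 0.73), ([282.0, 196.0, 315.0, 232.0], 0.61)]
scene lever_knob [([267.0, 227.0, 310.0, 262.0], 0.57)]
scene jig [([234.0, 188.0, 342.0, 266.0], 0.75)]
```

View pics/scene3.png

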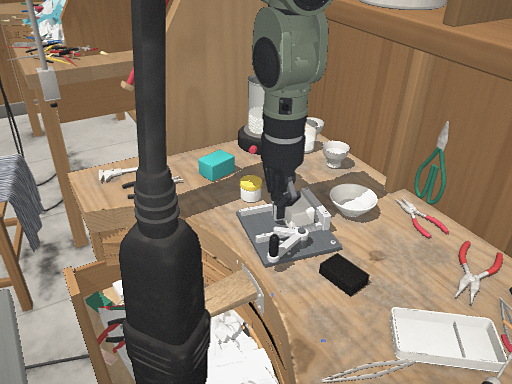

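The block has moved toward the fence (scene ~(300,212)) and isn't touching it yet. I'll go on in small steps.

step_arm([
  [[0.07,-0.013,0,0,0,0],[0.07,-0.013,0,0,0,0],[0.07,-0.013,0,0,0,0],[0.07,-0.013,0,0,0,0],[0,0,0,0,0,0],[0,0,0,0,0,0],[0,0,0,0,0,0],[0,0,0,0,0,0],[0,0,0,0,0,0],[0,0,0,0,0,0]],
])

```text
t: 6.9
eef_pos: [0.6211, 0.0823, 0.0929]
ee_rot: [0.095, 0.995, 0.0, 0.0]
ft_force: [-0.0, -0.2, 0.8]
gripper_width: -0.0002
```

```bash
python3 snap.py 4 scene; python3 -c "
import cv2
a=cv2.imread('pics/scene4.png');cv2.imwrite('pics/s4c.png',cv2.resize(a[170:270,230:370],(800,571),interpolation=cv2.INTER_CUBIC))"
```

```text
t 6.9 [0.6211 0.0823 0.0929] [0.095 0.995 0.    0.   ] [-0.  -0.2  0.8] -0.0002 [ 0.01  0.66 -0.22  0.68 -0.    0.2 ]
scene block_center [([198.0, 150.0, 236.0, 180.0], 0.67), ([287.0, 197.0, 314.0, 228.0], 0.65), ([236.0, 188.0, 341.0, 264.0], 0.39)]
scene lever_knob [([267.0, 224.0, 310.0, 263.0], 0.84)]
scene jig [([235.0, 191.0, 344.0, 266.0], 0.64)]
```

View pics/s4c.png

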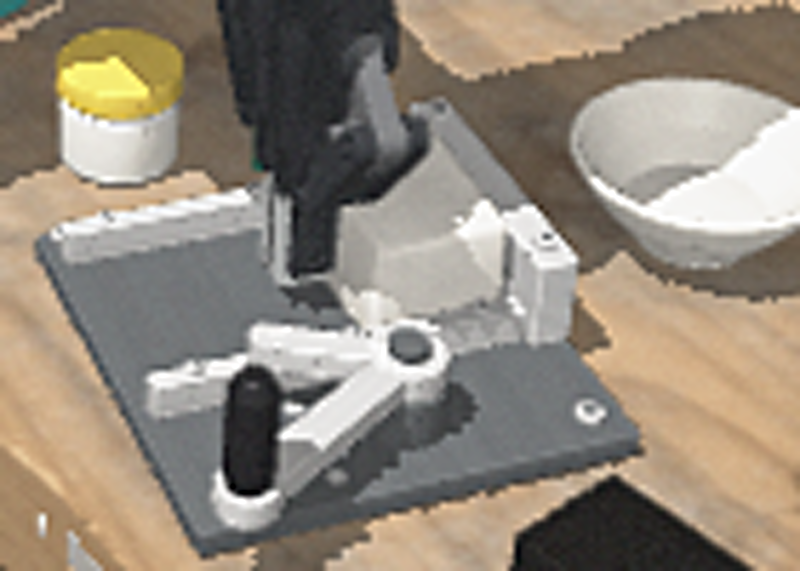

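The near-upright block face is close to the fence (at ~(505,245) in the crop), but there is no contact force yet. I'll continue.

step_arm([
  [[0.05,-0.0095,0,0,0,0],[0.05,-0.0095,0,0,0,0],[0.05,-0.0095,0,0,0,0],[0.05,-0.0095,0,0,0,0],[0,0,0,0,0,0],[0,0,0,0,0,0],[0,0,0,0,0,0],[0,0,0,0,0,0],[0,0,0,0,0,0],[0,0,0,0,0,0]],
])

```text
t: 7.93
eef_pos: [0.6245, 0.0815, 0.0925]
ee_rot: [0.095, 0.995, -0.0, -0.003]
ft_force: [-7.7, 0.6, 6.4]
gripper_width: 0.0002
```

The force has risen to 7.7 N, so the block is on the fence. I'll press slightly more to square it up.

step_arm([
  [[0.05,-0.0095,0,0,0,0],[0.05,-0.0095,0,0,0,0],[0,0,0,0,0,0],[0,0,0,0,0,0],[0,0,0,0,0,0],[0,0,0,0,0,0],[0,0,0,0,0,0],[0,0,0,0,0,0],[0,0,0,0,0,0],[0,0,0,0,0,0]],
])

```text
t: 8.77
eef_pos: [0.6248, 0.0815, 0.0921]
ee_rot: [0.095, 0.995, 0.0, -0.005]
ft_force: [-14.7, 2.0, 11.6]
gripper_width: 0.0003
```

```bash
python3 snap.py 5 scene; python3 -c "
import cv2
a=cv2.imread('pics/scene5.png');cv2.imwrite('pics/s5c.png',cv2.resize(a[170:270,230:370],(800,571),interpolation=cv2.INTER_CUBIC))"
```

```text
t 8.77 [0.6248 0.0815 0.0921] [ 0.095  0.995  0.    -0.005] [-14.7   2.   11.6] 0.0003 [ 0.01  0.68 -0.2   0.7   0.    0.2 ]
scene block_center [([197.0, 151.0, 234.0, 180.0], 0.9), ([291.0, 197.0, 318.0, 229.0], 0.89)]
scene lever_knob [([266.0, 225.0, 308.0, 265.0], 0.96)]
scene jig [([235.0, 187.0, 342.0, 266.0], 0.75)]
```

View pics/s5c.png

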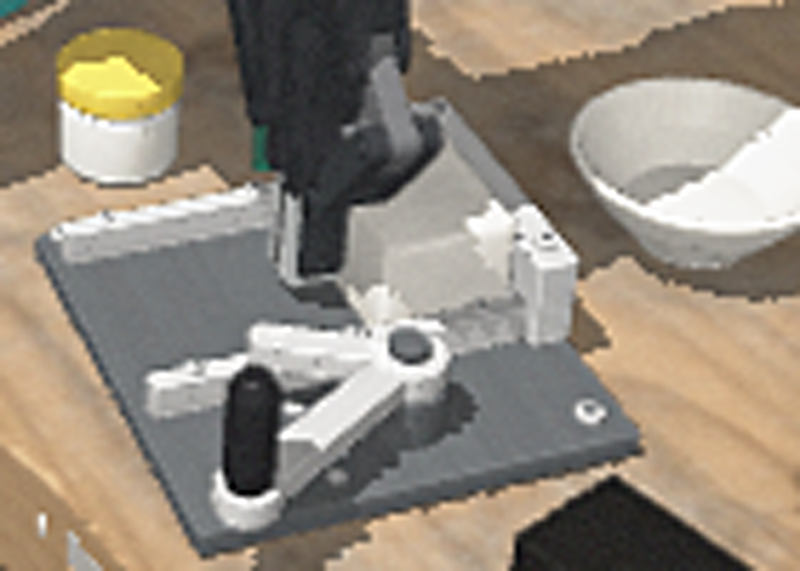

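The force doubled to 15 N with no further motion, and the picture shows the block flat against the fence. I'll back off and rise.

step_arm([
  [[-0.2,0.038,0,0,0,0],[-0.3,0.057,0,0,0,0],[-0.35,0.066,0,0,0,0],[-0.35,0.066,0,0,0,0],[-0.35,0.066,0.4,0,0,0],[0,0,0.8,0,0,0],[0,0,0.8,0,0,0],[0,0,0.8,0,0,0],[0,0,0.8,0,0,0],[0,0,0.6,0,0,0]],
])

```text
t: 9.8
eef_pos: [0.5846, 0.0894, 0.2213]
ee_rot: [0.095, 0.995, 0.0, 0.002]
ft_force: [0.9, 0.5, -0.2]
gripper_width: 0.0001
```

```bash
python3 snap.py 6 scene wrist; python3 -c "
import cv2
a=cv2.imread('pics/scene6.png');cv2.imwrite('pics/s6c.png',cv2.resize(a[170:270,230:370],(800,571),interpolation=cv2.INTER_CUBIC))"
```

```text
t 9.8 [0.5846 0.0894 0.2213] [0.095 0.995 0.    0.002] [ 0.9  0.5 -0.2] 0.0001 [ 0.03  0.46 -0.21  0.9  -0.    0.22]
scene block_center [([198.0, 152.0, 234.0, 180.0], 0.84), ([284.0, 189.0, 318.0, 231.0], 0.78)]
scene lever_knob [([265.0, 226.0, 310.0, 264.0], 0.65)]
scene jig [([236.0, 186.0, 343.0, 268.0], 0.89)]
wrist block_center [([211.0, 232.0, 289.0, 274.0], 0.66), ([424.0, 126.0, 485.0, 203.0], 0.56)]
wrist lever_knob [([102.0, 153.0, 203.0, 247.0], 0.8)]
wrist jig [([107.0, 148.0, 313.0, 278.0], 0.9)]
```

View pics/s6c.png

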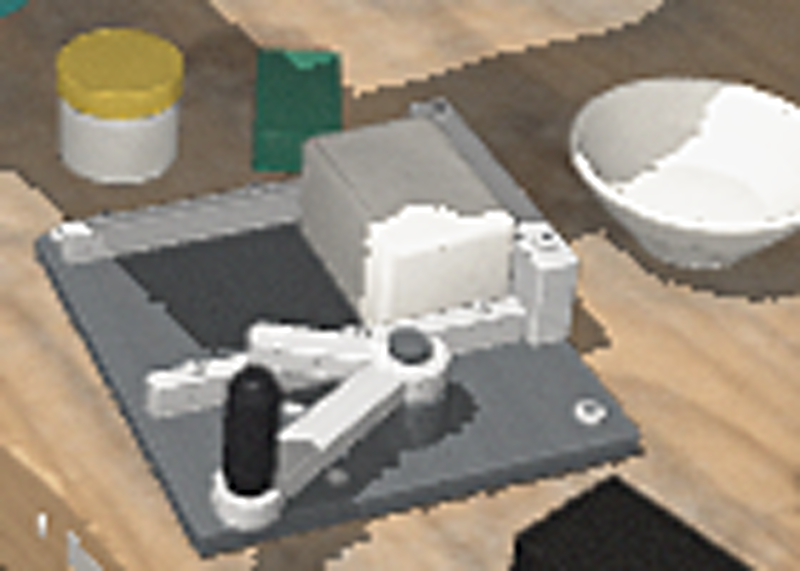

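View pics/wrist6.png

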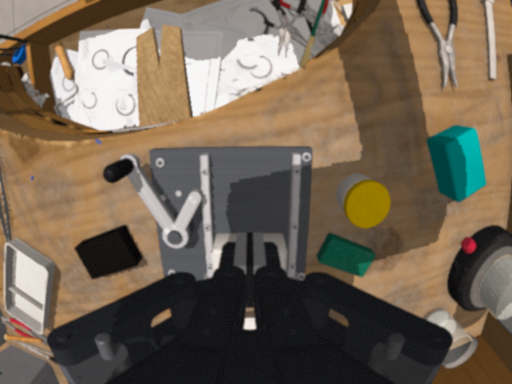

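The block is home and square: its top edge runs along the fence in the crop from (430,120) to (510,215). The wrist view shows the whole near half of the jig, with the knob top near (112,175) and the pivot near (176,237). I'll use it to refine the knob position.

Run:
```python
from h import *
im=cv2.imread("pics/wrist6.png");W=load("wrist6")
c=cv2.resize(im[135:275,90:330],(800,467),interpolation=cv2.INTER_CUBIC);s=800/240
J=[(-75,60,10),(-75,-100,10),(4,-72,41),(-65,-112,79),(-65,-112,41),(-70,42.5,23),(-70,-42.5,23)]
for v,col in [((.623,.083,-.188),(0,0,255)),((.6226,.0846,-.1835),(0,255,0))]:
  for a in proj(W,j2w(v,J)): cv2.circle(c,(int((a[0]-90+.5)*s),int((a[1]-135+.5)*s)),4,col,1)
cv2.imwrite("pics/w6c.png",c)
```

```text
(no output)
```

View pics/w6c.png

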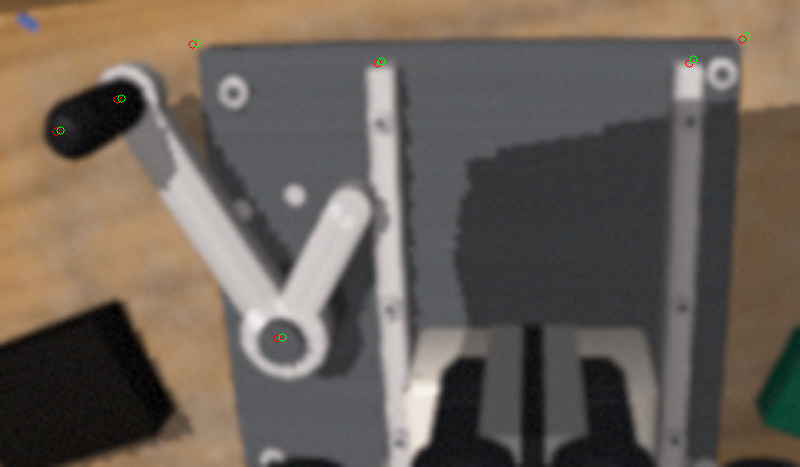

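step_arm([
  [[-0.1,-0.24,0,0,0,0.982],[-0.1,-0.24,0,0,0,0.982],[-0.1,-0.24,0,0,0,0.982],[-0.1,-0.24,0,0,0,0.982],[-0.1,-0.24,0,0,0,0.982],[-0.1,-0.24,0,0,0,0.982],[-0.1,-0.24,0,0,0,0.982],[-0.1,-0.24,0,0,0,0.982],[-0.1,-0.24,0,0,0,0.982],[-0.1,-0.24,0,0,0,0.982]],
])

```text
t: 11.03
eef_pos: [0.5528, 0.0171, 0.2179]
ee_rot: [-0.295, 0.955, 0.0, -0.001]
ft_force: [-0.1, -0.1, -1.3]
gripper_width: -0.0002
```

step_arm([
  [[-0.1,-0.24,0,0,0,0.982],[-0.1,-0.24,0,0,0,0.982],[-0.1,-0.24,0,0,0,0.982],[-0.1,-0.24,0,0,0,0.982],[-0.1,-0.24,0,0,0,0.982],[-0.1,-0.24,0,0,0,0.982],[-0.1,-0.24,0,0,0,0.982],[-0.1,-0.24,0,0,0,0.982],[-0.1,-0.24,0,0,0,0.982],[-0.1,-0.24,0,0,0,0.982]],
])

```text
t: 11.87
eef_pos: [0.5228, -0.0548, 0.2179]
ee_rot: [-0.638, 0.77, 0.001, -0.001]
ft_force: [0.7, 0.7, 0.5]
gripper_width: -0.0002
```

step_arm([
  [[0,0,-0.4,0,0,0],[0,0,-0.4,0,0,0],[0,0,-0.4,0,0,0],[0,0,-0.4,0,0,0],[0,0,-0.4,0,0,0],[0,0,-0.4,0,0,0],[0,0,-0.3,0,0,0],[0,0,-0.3,0,0,0],[0,0,-0.27,0,0,0],[0,0,0,0,0,0]],
])

```text
t: 12.7
eef_pos: [0.5224, -0.0543, 0.119]
ee_rot: [-0.637, 0.771, 0.001, -0.001]
ft_force: [-0.8, -0.3, 0.1]
gripper_width: 0.0
```

```bash
python3 snap.py 7 scene wrist; python3 -c "
import cv2
a=cv2.imread('pics/scene7.png');cv2.imwrite('pics/s7c.png',cv2.resize(a[170:290,230:380],(750,600),interpolation=cv2.INTER_CUBIC))"
```

```text
t 12.7 [ 0.5224 -0.0543  0.119 ] [-0.637  0.771  0.001 -0.001] [-0.8 -0.3  0.1] 0.0 [-0.24  0.48 -0.49  0.6  -0.   -1.62]
scene block_center [([198.0, 151.0, 234.0, 181.0], 0.75)]
scene lever_knob []
scene jig [([234.0, 196.0, 343.0, 267.0], 0.92)]
wrist block_center []
wrist lever_knob [([148.0, 309.0, 251.0, 329.0], 0.64)]
wrist jig []
```

View pics/s7c.png

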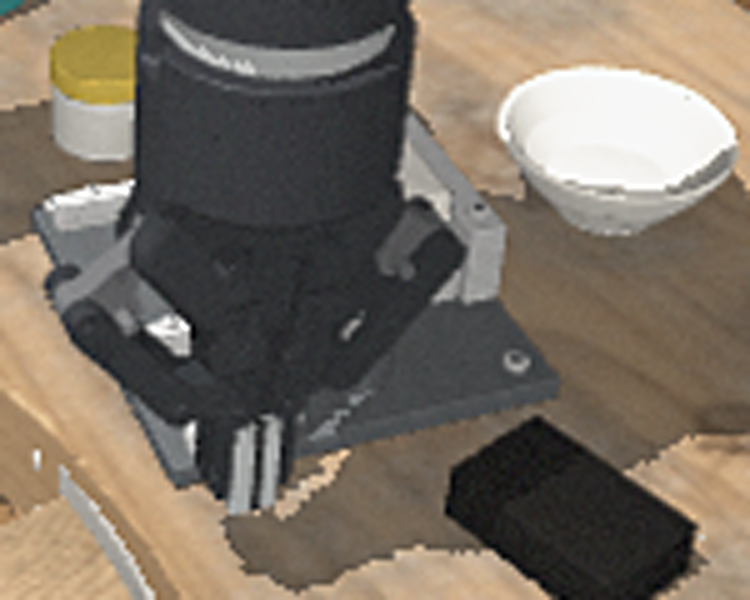

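View pics/wrist7.png

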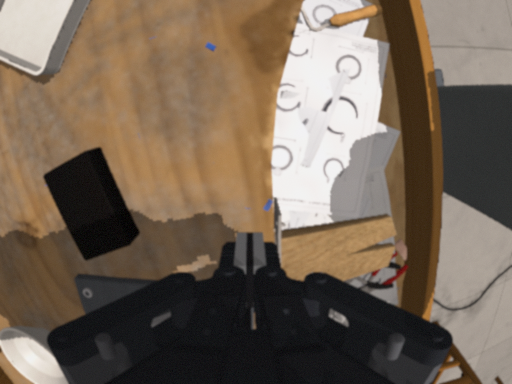

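The fingers stand outside the knob and clear of the bench. I'll push along jig +y.

step_arm([
  [[0.031,0.164,0,0,0,0],[0.031,0.164,0,0,0,0],[0.031,0.164,0,0,0,0],[0.025,0.131,0,0,0,0],[0.025,0.131,0,0,0,0],[0.025,0.131,0,0,0,0],[0.025,0.131,0,0,0,0],[0.025,0.131,0,0,0,0],[0.025,0.131,0,0,0,0],[0.025,0.131,0,0,0,0]],
])

```text
t: 13.93
eef_pos: [0.5281, -0.0131, 0.1197]
ee_rot: [-0.636, 0.771, 0.001, -0.004]
ft_force: [-3.2, -3.4, -1.8]
gripper_width: -0.0001
```

step_arm([
  [[0.025,0.131,0,0,0,0],[0.025,0.131,0,0,0,0],[0.025,0.131,0,0,0,0],[0.025,0.131,0,0,0,0],[0.025,0.131,0,0,0,0],[0.025,0.131,0,0,0,0],[0.025,0.131,0,0,0,0],[0.025,0.131,0,0,0,0],[0,0,0,0,0,0],[0,0,0,0,0,0]],
])

```text
t: 14.77
eef_pos: [0.5375, 0.0189, 0.1209]
ee_rot: [-0.637, 0.771, -0.0, -0.0]
ft_force: [-1.2, -4.3, 2.0]
gripper_width: 0.0001
```

```bash
python3 snap.py 8 scene top; python3 -c "
import cv2
a=cv2.imread('pics/scene8.png');cv2.imwrite('pics/s8c.png',cv2.resize(a[170:290,230:380],(750,600),interpolation=cv2.INTER_CUBIC))"
```

```text
t 14.77 [0.5375 0.0189 0.1209] [-0.637  0.771 -0.    -0.   ] [-1.2 -4.3  2. ] 0.0001 [-0.1   0.5  -0.46  0.62 -0.   -1.48]
scene block_center [([200.0, 150.0, 235.0, 180.0], 0.9), ([287.0, 192.0, 317.0, 230.0], 0.74)]
scene lever_knob [([248.0, 217.0, 312.0, 244.0], 0.84)]
scene jig [([234.0, 188.0, 341.0, 266.0], 0.94)]
top block_center [([167.0, 175.0, 195.0, 211.0], 0.75), ([272.0, 152.0, 305.0, 180.0], 0.69)]
top lever_knob [([295.0, 185.0, 312.0, 224.0], 0.64)]
top jig [([255.0, 144.0, 323.0, 223.0], 0.8), ([290.0, 185.0, 312.0, 220.0], 0.27)]
```

View pics/s8c.png

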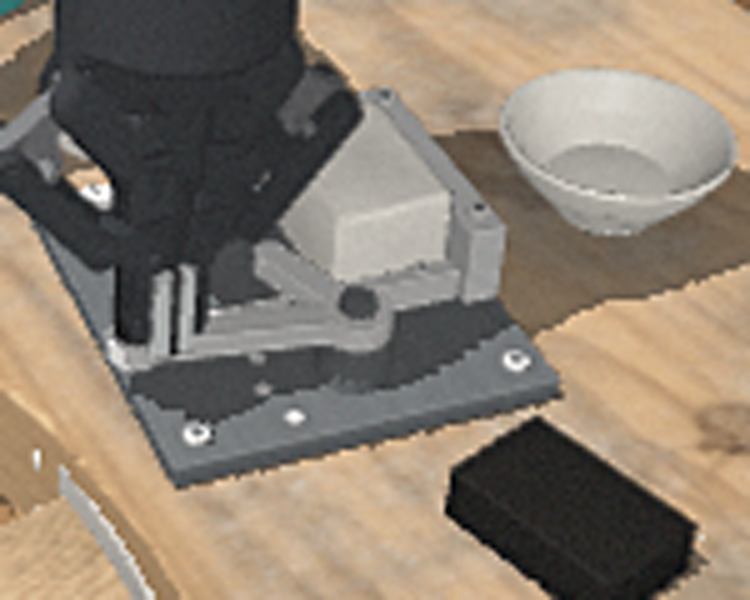

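The lever is past the first detent (keeper entering the channel at ~(270,260) in the crop) and the block is still home. I'll keep pushing.

step_arm([
  [[0.025,0.131,0,0,0,0],[0.025,0.131,0,0,0,0],[0.025,0.131,0,0,0,0],[0.025,0.131,0,0,0,0],[0.019,0.098,0,0,0,0],[0.019,0.098,0,0,0,0],[0.012,0.065,0,0,0,0],[0,0,0,0,0,0],[0,0,0,0,0,0],[0,0,0,0,0,0]],
])

```text
t: 16.0
eef_pos: [0.542, 0.0428, 0.1208]
ee_rot: [-0.637, 0.771, 0.0, 0.0]
ft_force: [0.6, -0.1, 0.0]
gripper_width: -0.0003
```

```bash
python3 snap.py 9 scene top; python3 -c "
import cv2
a=cv2.imread('pics/scene9.png');cv2.imwrite('pics/s9c.png',cv2.resize(a[170:290,230:380],(750,600),interpolation=cv2.INTER_CUBIC))"
```

```text
t 16.0 [0.542  0.0428 0.1208] [-0.637  0.771  0.     0.   ] [ 0.6 -0.1  0. ] -0.0003 [-0.06  0.51 -0.44  0.62  0.   -1.44]
scene block_center [([199.0, 151.0, 237.0, 180.0], 0.96), ([283.0, 192.0, 317.0, 230.0], 0.57)]
scene lever_knob [([263.0, 215.0, 309.0, 241.0], 0.87), ([236.0, 186.0, 342.0, 264.0], 0.38)]
scene jig [([233.0, 192.0, 343.0, 267.0], 0.76)]
top block_center [([273.0, 150.0, 302.0, 180.0], 0.73)]
top lever_knob []
top jig [([256.0, 145.0, 310.0, 217.0], 0.6)]
```

View pics/s9c.png

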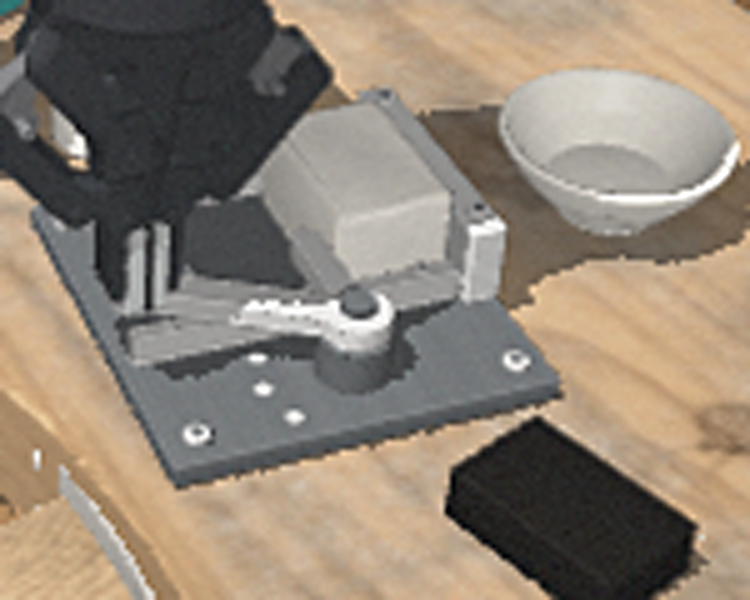

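The keeper lies in front of the block, and the force dropped to about 0 because the detent drew the lever on. I'll nudge on to feel the stop.

step_arm([
  [[0.012,0.065,0,0,0,0],[0.012,0.065,0,0,0,0],[0.006,0.033,0,0,0,0],[0,0,0,0,0,0],[0,0,0,0,0,0],[0,0,0,0,0,0],[0,0,0,0,0,0],[0,0,0,0,0,0],[0,0,0,0,0,0],[0,0,0,0,0,0]],
])

```text
t: 17.23
eef_pos: [0.5429, 0.0474, 0.1208]
ee_rot: [-0.637, 0.771, -0.0, -0.0]
ft_force: [-0.5, -4.0, -0.8]
gripper_width: 0.0002
```

It touches the end of travel with about 4 N, at a knob y of about -31 mm by my fit. I'll back off to the right and rise.

step_arm([
  [[-0.037,-0.197,0,0,0,0],[-0.062,-0.327,0,0,0,0],[-0.062,-0.327,0,0,0,0],[-0.062,-0.327,0,0,0,0],[-0.062,-0.327,0.3,0,0,0],[-0.3,-0.3,0.9,0,0,0],[-0.3,-0.3,0.9,0,0,0],[-0.3,-0.3,0.9,0,0,0],[-0.3,-0.3,0.9,0,0,0],[-0.3,-0.3,0.9,0,0,0]],
])

```text
t: 18.07
eef_pos: [0.4884, -0.0436, 0.2667]
ee_rot: [-0.636, 0.771, -0.0, 0.0]
ft_force: [0.9, -1.0, -0.0]
gripper_width: -0.0001
```

step_arm([
  [[-0.3,-0.7,0.3,0,0,0],[-0.3,-0.7,0.3,0,0,0],[-0.3,-0.7,0,0,0,0],[-0.3,-0.7,0,0,0,0],[-0.3,-0.7,0,0,0,0],[-0.3,-0.7,0,0,0,0],[0,0,0,0,0,0],[0,0,0,0,0,0],[0,0,0,0,0,0],[0,0,0,0,0,0]],
])

```text
t: 18.9
eef_pos: [0.4353, -0.1681, 0.283]
ee_rot: [-0.637, 0.771, 0.0, 0.0]
ft_force: [0.8, -0.6, -0.3]
gripper_width: -0.0001
```

```bash
python3 snap.py 10 scene top
python3 - <<'E'
from h import *
v=(.623,.083,-.188)
pts={}
for n,box in [("scene",(230,160,370,265)),("top",(235,125,355,215+10))]:
    im=cv2.imread(f"pics/{n}10.png");W=load(n+"10");x0,y0,x1,y1=box;s=780/(x1-x0)
    c=cv2.resize(im[y0:y1,x0:x1],None,fx=s,fy=s,interpolation=cv2.INTER_CUBIC)[:600]
    J=[(-65,-32,79),(4,-22,39),(12,-35.5,52),(12,35.5,52),(60,-35.5,52),(60,35.5,52)]
    for a in proj(W,j2w(v,J)): cv2.circle(c,(int((a[0]-x0+.5)*s),int((a[1]-y0+.5)*s)),4,(0,0,255),1)
    cv2.imwrite(f"pics/{n}10c.png",c)
E
```

```text
t 18.9 [ 0.4353 -0.1681  0.283 ] [-0.637  0.771  0.     0.   ] [ 0.8 -0.6 -0.3] -0.0001 [-0.53  0.19 -0.43  0.95  0.   -1.91]
scene block_center [([199.0, 150.0, 236.0, 182.0], 0.86), ([297.0, 209.0, 319.0, 228.0], 0.78)]
scene lever_knob [([250.0, 220.0, 310.0, 242.0], 0.68)]
scene jig [([234.0, 206.0, 344.0, 268.0], 0.59)]
top block_center [([166.0, 174.0, 196.0, 211.0], 0.95), ([273.0, 153.0, 307.0, 178.0], 0.74)]
top lever_knob [([290.0, 179.0, 324.0, 217.0], 0.65)]
top jig [([254.0, 144.0, 334.0, 224.0], 0.84)]
```

View pics/scene10c.png

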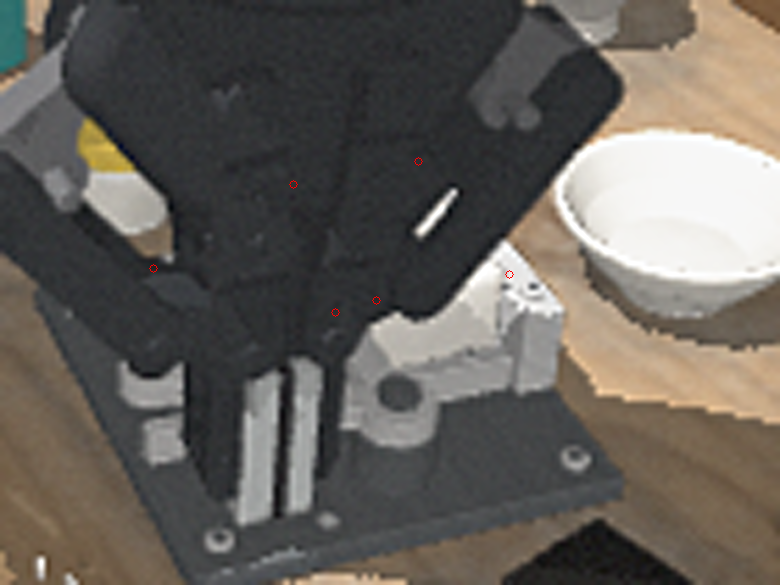

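View pics/top10c.png

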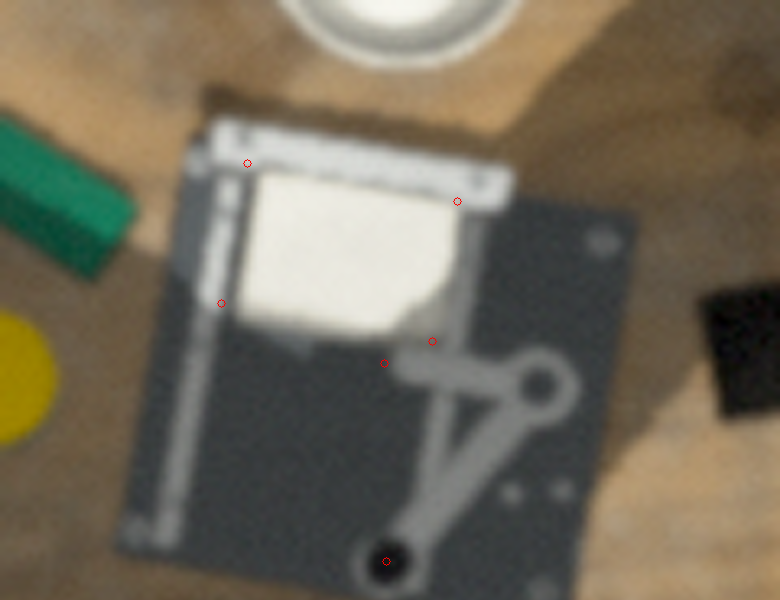

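The knob sits exactly on the predicted second-stop mark (387,562) in the top crop, and the keeper crosses in front of the block. The arm hides the fence contact in the scene view, so I'll move aside and look again.

step_arm([
  [[-0.1,-0.7,0.2,0,0,0],[-0.1,-0.7,0.2,0,0,0],[-0.1,-0.7,0.2,0,0,0],[-0.1,-0.7,0.2,0,0,0],[-0.1,-0.7,0.2,0,0,0],[-0.1,-0.7,0.2,0,0,0],[-0.1,-0.7,0.2,0,0,0],[-0.1,-0.7,0.2,0,0,0],[0,0,0,0,0,0],[0,0,0,0,0,0]],
])

```text
t: 20.13
eef_pos: [0.4112, -0.3374, 0.3307]
ee_rot: [-0.636, 0.772, -0.0, 0.0]
ft_force: [-1.0, 0.5, -0.6]
gripper_width: 0.0002
```

```bash
python3 snap.py 11 scene top wrist
python3 - <<'E'
from h import *
v=(.623,.083,-.188)
for n,box in [("scene",(230,160,370,265)),("top",(235,125,355,217))]:
    im=cv2.imread(f"pics/{n}11.png");W=load(n+"11");x0,y0,x1,y1=box;s=780/(x1-x0)
    c=cv2.resize(im[y0:y1,x0:x1],None,fx=s,fy=s,interpolation=cv2.INTER_CUBIC)[:600]
    J=[(-65,-32,79),(4,-22,39),(12,-35.5,52),(12,35.5,52),(60,-35.5,52),(60,35.5,52),(60,38.5,43),(60,-38.5,43)]
    for a in proj(W,j2w(v,J)): cv2.circle(c,(int((a[0]-x0+.5)*s),int((a[1]-y0+.5)*s)),3,(0,0,255),1)
    cv2.imwrite(f"pics/{n}11c.png",c)
E
```

```text
t 20.13 [ 0.4112 -0.3374  0.3307] [-0.636  0.772 -0.     0.   ] [-1.   0.5 -0.6] 0.0002 [-0.83  0.28 -0.19  1.1   0.   -2.2 ]
scene block_center [([198.0, 152.0, 235.0, 179.0], 0.97), ([284.0, 192.0, 319.0, 230.0], 0.66)]
scene lever_knob [([251.0, 204.0, 310.0, 241.0], 0.91)]
scene jig [([234.0, 188.0, 340.0, 263.0], 0.65)]
top block_center [([168.0, 172.0, 194.0, 213.0], 0.83), ([275.0, 151.0, 304.0, 180.0], 0.56)]
top lever_knob [([288.0, 177.0, 322.0, 216.0], 0.75)]
top jig [([256.0, 143.0, 333.0, 226.0], 0.6)]
wrist block_center []
wrist lever_knob []
wrist jig []
```

View pics/scene11c.png

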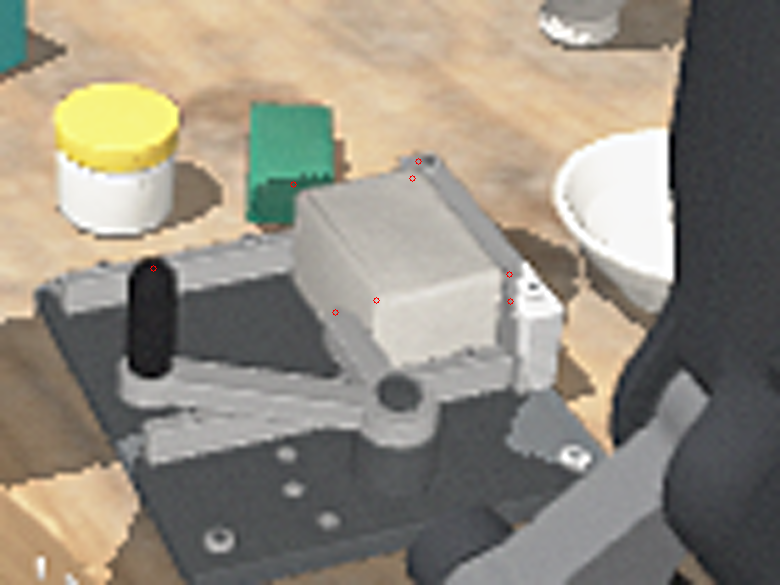

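View pics/top11c.png

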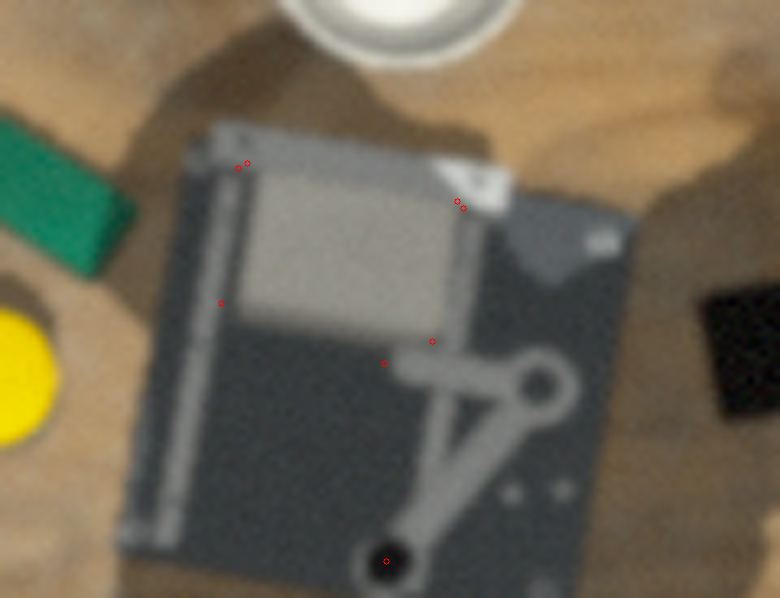

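Run:
```python
from h import *
o=[]
for k in (5,6,11):
    im=cv2.imread(f"pics/scene{k}.png")[180:240,275:335]
    o.append(cv2.resize(im,(266*2-150,266*2-150),interpolation=cv2.INTER_LANCZOS4)[:, :])
cv2.imwrite("pics/cmp.png",cv2.resize(np.hstack(o[1:]),(800,400)))
W=load("scene11")
v=(.623,.083,-.188)
for bx in (36,34,33): print(bx,[proj(W,j2w(v,(bx+24,y,52))).round(1).tolist() for y in (-38,-35.5,33)], proj(W,j2w(v,(60,-38.5,43))).round(1).tolist())
```

```text
36 [[[321.5, 209.4]], [[320.9, 208.7]], [[305.2, 189.2]]] [[321.1, 213.5]]
34 [[[320.6, 209.6]], [[319.9, 208.9]], [[304.2, 189.4]]] [[321.1, 213.5]]
33 [[[320.1, 209.7]], [[319.5, 209.0]], [[303.8, 189.5]]] [[321.1, 213.5]]
```

View pics/cmp.png

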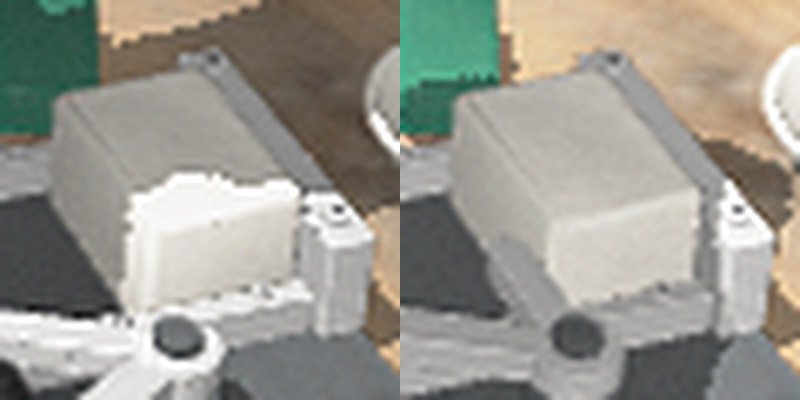

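The block edge reads about 1–2 mm short of the model, which is at the limit of this view. I'll take a closer look with the wrist camera and plan a viewpoint for it.

Run:
```python
from h import *
from scipy.spatial.transform import Rotation as R
W=load("wrist11");s=sense()
T=np.eye(4);T[:3,:3]=R.from_quat(s["ee_rot"]).as_matrix();T[:3,3]=s["eef_pos"]
C=W["extrinsics"]@T  # tool->cam
print("cam in tool",np.linalg.inv(C)[:3,3].round(3),"axis",np.linalg.inv(C)[:3,2].round(3))
v=(.623,.083,-.188)
for jx,jy,z in [(58,95,.2),(58,110,.2),(58,130,.2),(50,150,.22),(58,150,.18)]:
    p=j2w(v,(jx,jy,0))[0];T2=T.copy();T2[:3,3]=[p[0],p[1],z]
    P=dict(W);P["extrinsics"]=C@np.linalg.inv(T2)
    print(jx,jy,z,p.round(3),proj(P,j2w(v,[(60,35,52),(60,-35,52),(12,-35,52),(4,-22,39),(-65,-32,79)])).round(0).tolist())
```

```text
cam in tool [ 0.072 -0.001 -0.069] axis [-0.287  0.     0.958]
58 95 0.2 [0.698 0.165 0.   ] [[247.0, 123.0], [247.0, 29.0], [313.0, 32.0], [320.0, 52.0], [424.0, 42.0]]
58 110 0.2 [0.701 0.18  0.   ] [[247.0, 103.0], [247.0, 11.0], [313.0, 13.0], [320.0, 34.0], [423.0, 23.0]]
58 130 0.2 [0.704 0.2   0.   ] [[247.0, 76.0], [247.0, -13.0], [312.0, -11.0], [319.0, 11.0], [421.0, -2.0]]
50 150 0.22 [0.7   0.221 0.   ] [[237.0, 54.0], [238.0, -25.0], [297.0, -24.0], [304.0, -4.0], [398.0, -19.0]]
58 150 0.18 [0.708 0.22  0.   ] [[247.0, 43.0], [247.0, -48.0], [316.0, -44.0], [324.0, -21.0], [432.0, -35.0]]
```

step_arm([
  [[0.462,0.755,0,0,0,0],[0.462,0.755,0,0,0,0],[0.462,0.755,0,0,0,0],[0.462,0.755,0,0,0,0],[0.462,0.755,0,0,0,0],[0.462,0.755,0,0,0,0],[0.462,0.755,0,0,0,0],[0.462,0.755,0,0,0,0],[0.462,0.755,0,0,0,0],[0.462,0.755,0,0,0,0]],
])

```text
t: 21.57
eef_pos: [0.5505, -0.1088, 0.3308]
ee_rot: [-0.637, 0.771, -0.0, 0.0]
ft_force: [0.5, -0.2, 0.2]
gripper_width: 0.0001
```

step_arm([
  [[0.462,0.755,-0.45,0,0,0],[0.462,0.755,-0.45,0,0,0],[0.462,0.755,-0.45,0,0,0],[0.462,0.755,-0.45,0,0,0],[0.462,0.755,-0.45,0,0,0],[0.462,0.755,-0.45,0,0,0],[0.462,0.755,-0.45,0,0,0],[0.462,0.755,-0.45,0,0,0],[0.462,0.755,-0.45,0,0,0],[0.462,0.755,-0.45,0,0,0]],
])

```text
t: 22.4
eef_pos: [0.6891, 0.1177, 0.195]
ee_rot: [-0.637, 0.771, 0.0, -0.0]
ft_force: [0.6, -1.1, 0.3]
gripper_width: -0.0004
```

```bash
python3 snap.py 12 wrist
python3 - <<'E'
import cv2
a=cv2.imread("pics/wrist12.png");cv2.imwrite("pics/w12c.png",cv2.resize(a[50:230,210:450],(800,600),interpolation=cv2.INTER_CUBIC))
E
```

```text
t 22.4 [0.6891 0.1177 0.195 ] [-0.637  0.771  0.    -0.   ] [ 0.6 -1.1  0.3] -0.0004 [ 0.06  0.68  0.1   0.99 -0.   -1.32]
wrist block_center [([249.0, 94.0, 314.0, 191.0], 0.61)]
wrist lever_knob [([299.0, 40.0, 431.0, 120.0], 0.86)]
wrist jig [([226.0, 26.0, 432.0, 206.0], 0.72)]
```

View pics/w12c.png

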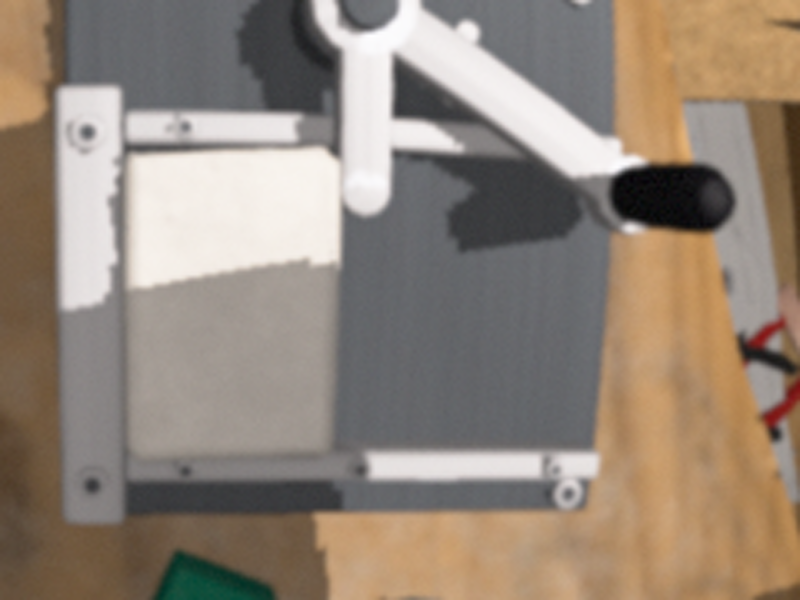

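From above, the block's back edge (x≈127) lines up with where the rails meet the fence (x≈127), with no gap and parallel to it. The keeper (x≈345–390) lies squarely across the channel just in front of the block face (x≈338). I'll rise clear and hand in.

step_arm([
  [[0,0,0.6,0,0,0],[0,0,0.6,0,0,0],[-0.2,0,0.6,0,0,0],[-0.4,0,0.6,0,0,0],[-0.5,0,0.6,0,0,0],[-0.5,0,0.4,0,0,0],[-0.5,0,0,0,0,0],[-0.3,0,0,0,0,0],[0,0,0,0,0,0],[0,0,0,0,0,0]],
])

```text
t: 23.43
eef_pos: [0.6164, 0.1155, 0.2991]
ee_rot: [-0.636, 0.771, -0.001, 0.001]
ft_force: [0.1, -0.3, 0.0]
gripper_width: 0.0002
```

```bash
python3 snap.py 13 wrist scene && python3 -c "
from h import *
print(workorder.close_job())"
```

```text
t 23.43 [0.6164 0.1155 0.2991] [-0.636  0.771 -0.001  0.001] [ 0.1 -0.3  0. ] 0.0002 [ 0.07  0.47  0.02  1.11 -0.   -1.31]
wrist block_center []
wrist lever_knob [([220.0, 71.0, 310.0, 124.0], 0.7)]
wrist jig [([172.0, 60.0, 307.0, 188.0], 0.73), ([182.0, 114.0, 230.0, 179.0], 0.19)]
scene block_center [([286.0, 190.0, 320.0, 231.0], 0.91), ([200.0, 149.0, 236.0, 181.0], 0.64)]
scene lever_knob [([252.0, 202.0, 309.0, 242.0], 0.74)]
scene jig [([234.0, 191.0, 346.0, 264.0], 0.8)]
the job is handed in; nothing more can be done
None
```

View pics/scene13.png

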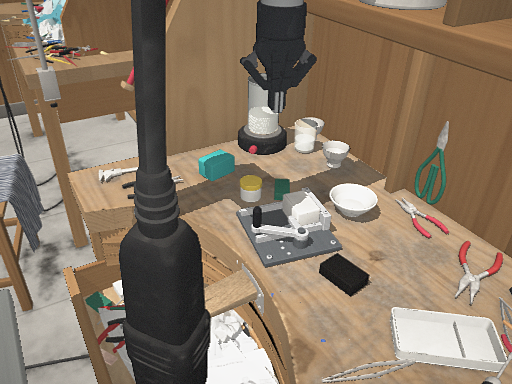

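The job is done and handed in at about 23.5 s: the white block is home against the back fence and the lever is locked at its second stop.

- **Block:** I pushed it with the shut fingers until the force rose to 15 N and it stopped moving. One check disagreed: the scene camera put the block 1–2 mm short of the fence, at the limit of that view. A close wrist view from above then showed it flush and parallel to the fence.
- **Lever:** I pushed the knob from the side, past the first detent to the end of its travel (about 4 N), then backed off. In the later pictures it stayed at the second stop, with the keeper arm just in front of the block.
- **Finish:** The arm ended raised, clear of everything, with about zero force on the tool. The turquoise block and the other things on the bench look undisturbed in the last picture.

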